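# Change over the brush-washing pails on the tip-out stand

### The job

Change over the brush-washing pails: lift the plain pail out of the forked stand without letting it swing or catch and stand it on the table, then take the pail with the wooden handle out of the caddy and hang it by its pins in the stand. After that take the plain pail again and lower it right down into the emptied caddy bay, where the fingers only have room at the side cut-outs that its pins pass through. Keep both pails upright, set them down gently rather than dropping them, and leave the stand, the caddy and everything else on the table where they are.

Things in the scene. Friction and masses are not known exactly. Their poses are not given: they have to be found in the camera images.
- plain_mid (a point): Plain pail, to end in the caddy: steel cylinder 60 mm across, 120 mm tall, open top, no handle, 0.2 to 0.37 kg. This point is its centre, 60 mm above the foot. z points up out of the mouth, y along its two side pins. The 10 mm pins lie 22 mm above this point (38 mm below the rim) and end 56 mm either side of the axis; an 18 mm boss round each reaches out to 35 mm.
- plain_pail: The plain pail's foot: origin at the centre of its underside, axes as point plain_mid. It starts hanging by its pins in the stand, free to swing fore and aft (along x) about them. Wall 3 mm thick.
- handled_grip (a point): Handled pail, to hang in the stand: the same pail and pins, with a fixed steel strap rising beside each pin to a wooden grip bar over the mouth. This point is the grip's centre, 170 mm above the foot; the grip is 60 mm long along y (the pin direction), 20 mm wide along x, 20 mm high; z up. 0.25 to 0.45 kg. It starts standing in the caddy bay.
- handled_pins (a point): The point on the handled pail's axis half-way between its pins, on their centre line, 82 mm above its foot and 88 mm below the grip's centre; y along the pins, z up.
- handled_pail: The handled pail's foot: origin at the centre of its underside, axes as point handled_grip.
- stand_seat (a point): Middle of the stand's two pin seats: where the pin line of a hung pail lies, 115 mm above the table (the hung pail's foot is then 33 mm above the table). y runs from upright to upright, z up. The seats are V-shaped, at the bottom of slots 13 mm wide along x and 40 mm deep, open at the top; the top 12 mm flares to 26 mm wide.
- stand: Tip-out stand, loose, 3 kg: steel base 170 (x) by 150 (y) mm with a low tray and two slotted upright plates, 46 mm wide, 38 to 44 mm either side of the middle along y, 155 mm high: a little above a hung pail's rim and 8 mm from its wall, so that no finger fits between. Before and behind (x) the pail is free. Origin under its centre, axes as stand_seat.
- caddy_bay (a point): Centre of the floor of the caddy's deep bay, 8 mm above the table. The bay is 72 mm square inside, along this point's x and y; its 10 mm walls rise 128 mm above the bay floor, 8 mm above the rim of a pail in it. The two walls across y have a cut-out 60 mm wide, open at the top, down to 54 mm above the bay floor: pins and fingers pass there. The walls across x have none.
- caddy: Wooden caddy, loose, 1.8 kg; origin on the table, 30 mm toward +x from the bay centre, axes as caddy_bay. About the bay centre it spans x -46 to +101 mm and y -46 to +46 mm; beyond the bay's +x wall a low compartment holds seal stones, up to 85 mm above the table.
- inkstone: Black inkstone on a wooden tray, 130 x 85 x 32 mm; origin under its centre. Leave alone.
- dishes: Stack of small round colour dishes, 90 mm across, 49 mm high; origin under its centre. Leave alone.
- brush_pot: White brush pot 76 mm across, 120 mm tall, brushes to 225 mm; origin under its centre. Leave alone.
- ink_bottle: Black ink bottle 60 mm across, 150 mm tall; origin under its centre. Leave alone.
Not all that is in view belongs to the job. Leave any orange or purple look-alike of the plain_pail alone.

How it is judged:
By the outcome, as a careful person would: the job done as asked, in the order asked, and still so for the second after the job is handed in, with the robot touching nothing.
It also fails if it takes over 72 s, if anything falls off the work surface, if the arm or the gripper's body presses on something with over 40 N, if the wrist force passes 120 N, or if a joint passes its speed limit or range.

### The arm

A 6-joint arm with a two-finger parallel gripper is mounted at the origin on the work surface. World frame = base frame: x ahead of the robot, y to its left, z up, the work surface at z = 0. Lengths are in m, angles in degrees, forces in N, time in s.
With the tool pointing down it reaches from about 0.4 to 0.825 m from the base axis. Payload 7 kg.
Tool frame: the origin (TCP) lies midway between the tips of the shut fingers; the grasp point (between the pads) lies 19 mm behind it; x points along the fingers, z is the direction in which the jaws open and shut, and the axes are right-handed (so a half turn about x gives the same grasp; the last joint's range is limited). The gripper opens to 88 mm and grips with 3 to 60 N. Pads are 19 mm wide; open, the fingers measure 130 mm over their backs; the gripper's body (78 mm by 193 mm) begins 47 mm behind the grasp point.
Start: joints at [81.767, 20.546, 0.682, 0, -70.136, -16.507], TCP at [0.282, 0.613, 0.227] pointing down, gripper open.
Joint ranges: [-176.03, 176.03], [-82.01, 121.73], [-58.28, 71.71], [-173.87, 95.51], [-174.79, -0.11], [-173.66, 173.66]. Speed limits (degrees/s): [136.94, 136.94, 172.46, 180, 180, 180].

### API

Orientations are given as [roll, pitch, yaw] about the fixed x, y, z axes, in that order (R = Rz(yaw) Ry(pitch) Rx(roll)).
In Python, from plant import ctrl gives the robot as it stands.
- The arm moves only by the tool servo_tool, never from a script. Its argument "motion" is a list of rows, each an object with "offset": the shift along the tool's x, y, z in m, a list of three; "roll": the turn about the tool's x in degrees; "claw": the opening, from -1 (shut) to 1 (fully open), so that 0 is half open. In form: [{"offset": [x, y, z], "roll": roll, "claw": claw}, ...]. A call has 1 to 12 rows; each row shifts and turns the commanded pose from where the row before left it, along the tool's axes as they then stand; what a row does not reach is not made up. A row lasts 1/8 s, in which the tool goes at most 62.5 mm and 10.7 degrees, less where a joint would pass 70% of its speed; a pose out of reach is approached as far as the arm can. A call is refused whole if a number of a shift passes 0.0625 or a number of a turn 10.7, either way. A call with a gripper value outside its range is refused whole. The fingers move at their own pace and stop on an object; the grip force is fixed at half the most. Time passes only in rows, so rows that do not move let the fingers close. It gives the time, the measured TCP pose, the force and the opening at its end, in the units of the state.
- ctrl.get_obs(): the state, without advancing time (a new reading comes with each control period).
- ctrl.snapshot(name): name is "side" or "top" or "wrist"; returns a dict with "frame" (480x640x3 uint8, blue, green, red), "z_map" (480x640 float32, m along the optical axis (not along the pixel's ray), 0 where there is no reading), "mtx" (3x3 intrinsics, pixels), "extrinsics" (4x4, takes a point from camera to world coordinates). Camera axes: x right, y up, looking along -z (the intrinsics and any distortion apply to the point x, -y, -z); pixel columns grow to the right and rows downward; lengths in m; the calibration is good to about 2 mm. A picture is of the moment at which its call begins.
- ctrl.close_job(): hands the job in, once; it reports no verdict.
The state is a dict: "clock": time; "joint_pos": joint angles; "qvel": joint speeds; "tau": joint torques, N m; "tool_pos": TCP position; "orientation": TCP orientation; "force": force on the tool from outside, world axes, zero at the start; "moment": the same for the moment, N m; "opening": finger opening in m.
Only numpy, scipy, OpenCV 4.12 (cv2) and the standard library are available. Lean on these libraries where they do the work, as an engineer would, in place of code of your own. Each camera call takes 0.05 s, during which the arm holds its last target.

## Working session

There is one attempt and no reset: what is moved stays moved. The work goes in short steps, Python scripts to look and compute and a tool call to move; the robot and the scene stay as the last step left them, time stands still between calls to the robot, and variables do not carry over. Pictures are saved under pics/ and viewed, and the job is handed in when it is done.

Besides the shell and the picture viewer there is one more tool, called as name(argument=value, ...) on one line, values as JSON. servo_tool: Moves the arm, as the interface text tells. Its arguments: {"type":"object","properties":{"motion":{"type":"array"}},"required":["motion"]}

```bash
ls; mkdir -p pics; python3 - <<'E'
from plant import ctrl
import cv2,numpy as np,pickle
print(ctrl.get_obs())
d={}
for n in ["side","top","wrist"]:
    s=ctrl.snapshot(n); d[n]=s; cv2.imwrite(f"pics/a_{n}.png",s["frame"]); print(n,s["mtx"].tolist(),np.round(s["extrinsics"],3).tolist())
pickle.dump(d,open("a.pkl","wb"))
E
```

```text
pics
{'clock': 0.0, 'joint_pos': array([ 8.17671715e+01,  2.05922013e+01,  6.33832512e-01, -2.05750352e-02,
       -7.01341235e+01, -1.65079156e+01]), 'qvel': array([ 0.03369293, -0.04746935, -0.07064833, -0.06417221,  0.01257045,
       -0.0187983 ]), 'tau': array([ 5.00635906e-04, -5.82717168e+01,  2.93061858e+01,  6.99752882e+00,
        6.89646535e-03, -1.58378393e-04]), 'tool_pos': array([0.28230389, 0.61260258, 0.22561304]), 'orientation': array([   4.6981544 ,   89.9055064 , -110.04959712]), 'force': array([-0.88610891, -0.53246727, -0.17682735]), 'moment': array([ 0.0264821 , -0.06339513,  0.03913822]), 'opening': 0.08762282941248173}
side [[519.6104511553698, 0.0, 321.6301872212884], [0.0, 519.6104511553698, 246.83423754037787], [0.0, 0.0, 1.0]] [[0.997, 0.053, -0.048, 0.495], [-0.072, 0.716, -0.694, -0.963], [-0.003, 0.696, 0.718, 1.137], [0.0, 0.0, 0.0, 1.0]]
top [[454.8992933113057, 0.0, 315.0610084408961], [0.0, 454.8992933113057, 236.94007792933027], [0.0, 0.0, 1.0]] [[0.008, 0.989, -0.146, 0.433], [-1.0, 0.006, -0.018, -0.012], [-0.017, 0.146, 0.989, 1.106], [0.0, 0.0, 0.0, 1.0]]
wrist [[415.54107040241934, 0.0, 318.65903450839545], [0.0, 415.54107040241934, 241.90627697506233], [0.0, 0.0, 1.0]] [[-0.418, 0.871, 0.258, 0.352], [-0.908, -0.401, -0.117, 0.581], [0.001, -0.284, 0.959, 0.383], [0.0, 0.0, 0.0, 1.0]]
```

View pics/a_side.png

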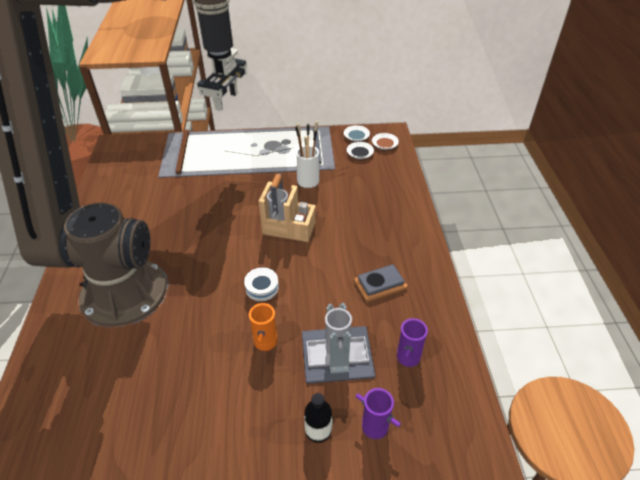

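View pics/a_top.png

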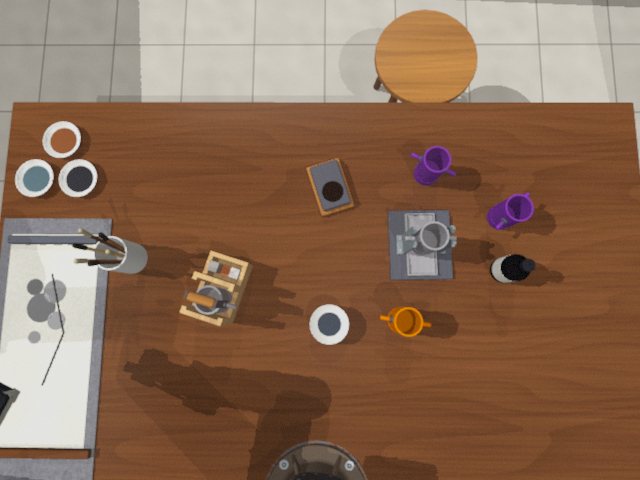

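View pics/a_wrist.png

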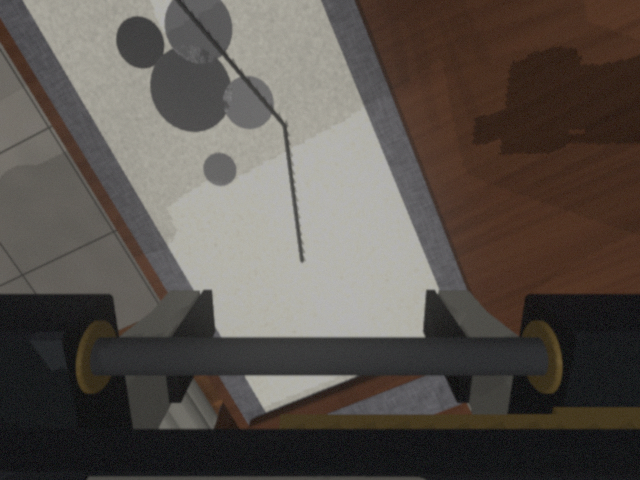

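The side view shows the steel pail in the stand at (338,325) and the handled pail in the caddy at (278,200). In the top view the candidates for the plain pail are:
- steel pail at (433,237), in the forked stand
- orange pail at (408,322)
- purple pails at (433,165) and (512,210)

The steel one fits, because it is plain steel and hangs in the stand. The brush pot is at (120,250), near the caddy at (215,290). Next I'll confirm with an enlarged crop and measure.

```bash
cat > h.py <<'E'
import numpy as np,cv2
def cloud(s):
    K=s["mtx"];E=s["extrinsics"];z=s["z_map"]
    v,u=np.mgrid[0:480,0:640]
    p=np.stack([(u-K[0,2])/K[0,0]*z,-(v-K[1,2])/K[1,1]*z,-z],-1)
    w=p@E[:3,:3].T+E[:3,3]; w[z<=0]=np.nan
    return w
def proj(s,P):
    K=s["mtx"];E=s["extrinsics"];c=(np.asarray(P)-E[:3,3])@E[:3,:3]
    return np.array([K[0,0]*c[0]/-c[2]+K[0,2],K[1,1]*-c[1]/-c[2]+K[1,2]])
def ray(s,u,v,z):
    K=s["mtx"];E=s["extrinsics"]
    d=E[:3,:3]@np.array([(u-K[0,2])/K[0,0],-(v-K[1,2])/K[1,1],-1]);o=E[:3,3]
    return o+d*(z-o[2])/d[2]
def circ(P):  # kasa
    A=np.c_[2*P,np.ones(len(P))];x=np.linalg.lstsq(A,(P**2).sum(1),rcond=None)[0]
    return x[0],x[1],np.sqrt(x[2]+x[0]**2+x[1]**2)
def rect(P):
    (c,sz,a)=cv2.minAreaRect(P.astype(np.float32));return np.round(c,4),np.round(sz,4),round(a,2)
E
python3 - <<'E'
import pickle,cv2,numpy as np
from h import *
d=pickle.load(open("a.pkl","rb"))
im=d["top"]["frame"]
a=cv2.resize(im[195:295,375:475],None,fx=4,fy=4,interpolation=cv2.INTER_CUBIC)
b=cv2.resize(im[230:330,165:265],None,fx=4,fy=4,interpolation=cv2.INTER_CUBIC)
c=cv2.resize(d["side"]["frame"][295:390,290:390],(400,380)); e=cv2.resize(d["side"]["frame"][165:245,245:345],(400,320))
o=np.zeros((800,800,3),np.uint8);o[:400,:400]=a;o[:400,400:]=b;o[400:780,:400]=c;o[400:720,400:]=e
cv2.imwrite("pics/crop.png",cv2.resize(o,(600,600)))
for n in ("top","side"):
    w=cloud(d[n]); m=(np.abs(w[...,0]-.45)<.35)&(np.abs(w[...,1])<.6)
    fl=m&(np.abs(w[...,2])<.015); print(n,"table z med",np.median(w[fl][:,2]))
    for nm,(u0,u1,v0,v1) in dict(stand=(380,465,200,290),caddy=(175,260,245,330)).items() if n=="top" else {}:
        q=w[v0:v1,u0:u1].reshape(-1,3); h,_=np.histogram(q[:,2],np.arange(-.005,.25,.01)); print(nm,h)
E
```

```text
top table z med -0.0007089395372020801
stand [3232 2688  269   17   34   26  228   72   68   68   73   90  168  112
  128  267   12    0    0    0    0    0    0    0    0]
caddy [3889  339   65  103  201  103  333  491  168  159   92   80   97  377
  251   11    7   13  114  208    0    0    0    0    0]
side table z med 0.0025903386648535864
```

View pics/crop.png

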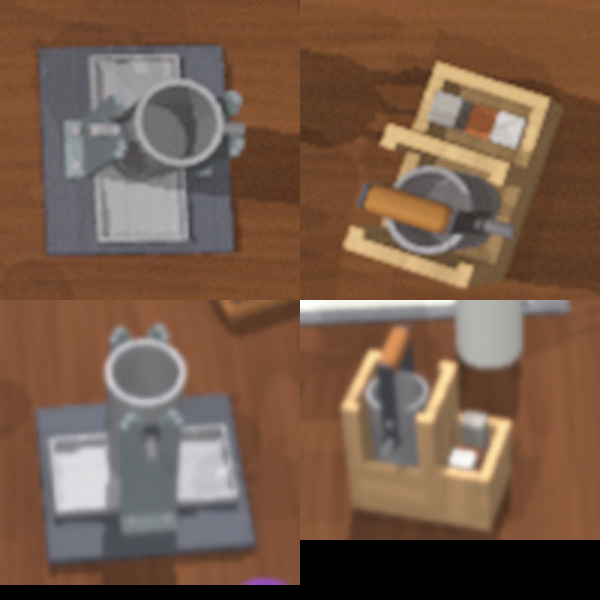

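The crops confirm it. The plain steel pail hangs between the slotted uprights, and the wooden-handled pail stands in the caddy bay with its grip along the cut-out direction. Now for the poses.

```bash
python3 - <<'E'
import pickle,cv2,numpy as np
from h import *
d=pickle.load(open("a.pkl","rb"))
t=d["top"];w=cloud(t);hsv=cv2.cvtColor(t["frame"],cv2.COLOR_BGR2HSV)
ts=d["side"];ws=cloud(ts);hs=cv2.cvtColor(ts["frame"],cv2.COLOR_BGR2HSV)
# stand base: bluish slate, non-wood
for nm,(ww,hh,box) in dict(top=(w,hsv,(380,465,200,290)),side=(ws,hs,(290,390,315,395))).items():
    m=np.zeros(hh.shape[:2],bool);u0,u1,v0,v1=box
    m[v0:v1,u0:u1]=True
    sl=m&(((hh[...,0]>90)&(hh[...,0]<140)&(hh[...,1]>25)) | ((hh[...,1]<60)&(hh[...,2]>120)))
    sl8=sl.astype(np.uint8); sl8=cv2.morphologyEx(sl8,cv2.MORPH_OPEN,np.ones((3,3)))
    sl=(sl8>0)&(ww[...,2]<.025)
    ys,xs=np.where(sl); zz=.006
    P=np.array([ray(t if nm=="top" else ts,u,v,zz)[:2] for u,v in zip(xs,ys)])
    print(nm,"base",rect(P),"z",np.nanmedian(ww[sl][:,2]))
q=w[200:290,380:465].reshape(-1,3); q=q[(q[:,2]>.140)&(q[:,2]<.165)]
print("top rim/upright pts",len(q),q.min(0),q.max(0)); 
# rim: robust circle radius 30 
best=None
rng=np.random.default_rng(0)
def rcirc(P,r=(.026,.032)):
    best=(0,)
    for _ in range(2000):
        c=circ(P[rng.choice(len(P),3,False)])
        if not(r[0]<c[2]<r[1]):continue
        k=np.abs(np.hypot(P[:,0]-c[0],P[:,1]-c[1])-c[2])<.002
        if k.sum()>best[0]:best=(k.sum(),k)
    return circ(P[best[1]]),best[0]
print("plain rim top",rcirc(q[:,:2]))
q2=ws[295:390,290:390].reshape(-1,3);q2=q2[(q2[:,2]>.147)&(q2[:,2]<.165)]
print("plain rim side",len(q2),rcirc(q2[:,:2]))
# caddy
for nm,(ww,hh,(u0,u1,v0,v1),s) in dict(top=(w,hsv,(175,260,245,330),t),side=(ws,hs,(245,345,165,245),ts)).items():
    W=ww[v0:v1,u0:u1].reshape(-1,3);H=hh[v0:v1,u0:u1].reshape(-1,3)
    a=W[(W[:,2]>.128)&(W[:,2]<.144)]; 
    kk=a[:,:2]
    print(nm,"wall tops",len(a),rect(kk),a[:,2].mean())
    r=W[(W[:,2]>.121)&(W[:,2]<.135)]
    g=W[(W[:,2]>.182)&(W[:,2]<.2)]; print(" grip",len(g),rect(g[:,:2]),np.median(g[:,2]))
    or_=W[(W[:,2]>.17)]; print(" grip all>.17",rect(or_[:,:2]),or_[:,2].max())
    try: print(" rim",rcirc(r[:,:2]))
    except Exception as e: print(e)
# others
for nm,(u0,u1,v0,v1),(z0,z1) in [("brush pot",(60,160,220,285),(.1,.25)),("bottle",(480,545,245,290),(.1,.2)),("orange",(370,440,295,345),(.08,.14)),("dishes",(300,360,300,350),(.03,.07)),("ink",(300,360,150,220),(.02,.05)),("purp1",(405,465,140,195),(.08,.14)),("purp2",(480,540,190,235),(.08,.14))]:
    W=w[v0:v1,u0:u1].reshape(-1,3);W=W[(W[:,2]>z0)&(W[:,2]<z1)];print(nm,W[:,:2].min(0).round(3),W[:,:2].max(0).round(3),W[:,2].max().round(3))
E
```

```text
top base (array([ 0.5811, -0.2606]), array([0.1545, 0.1432]), 0.41) z 0.011096610296728482
side base (array([ 0.5814, -0.2218]), array([0.1639, 0.1939]), 1.31) z 0.013514076305007672
top rim/upright pts 354 [ 0.54891834 -0.2932312   0.14002907] [ 0.60940754 -0.20332145  0.1568181 ]
plain rim top ((np.float64(0.5788835467955349), np.float64(-0.2465638269284662), np.float64(0.028531061586981647)), np.int64(199))
plain rim side 287 ((np.float64(0.5813760618811378), np.float64(-0.24893387295858296), np.float64(0.028218317085649886)), np.int64(147))
top wall tops 528 (array([0.4443, 0.2338]), array([0.093 , 0.0914]), 72.35) 0.1345935733773784
 grip 297 (array([0.4414, 0.234 ]), array([0.0662, 0.0195]), 73.16) 0.18606832679861862
 grip all>.17 (array([0.4413, 0.234 ]), array([0.0663, 0.02  ]), 73.42) 0.19111302185789902
 rim ((np.float64(0.4412021540224097), np.float64(0.23352139898227586), np.float64(0.028712914234575018)), np.int64(122))
side wall tops 328 (array([0.4466, 0.2337]), array([0.1007, 0.0952]), 72.89) 0.13592135935226782
 grip 111 (array([0.4448, 0.2314]), array([0.0715, 0.0196]), 74.45) 0.18865875177451819
 grip all>.17 (array([0.4448, 0.2314]), array([0.0714, 0.0197]), 73.49) 0.1956292220462459
 rim ((np.float64(0.4441725354075123), np.float64(0.23338343389553112), np.float64(0.028793212270334018)), np.int64(76))
brush pot [0.504 0.418] [0.578 0.495] 0.231
bottle [ 0.495 -0.462] [ 0.543 -0.416] 0.152
orange [ 0.369 -0.251] [ 0.428 -0.139] 0.123
dishes [ 0.345 -0.072] [0.433 0.017] 0.053
ink [ 0.658 -0.079] [0.786 0.024] 0.037
purp1 [ 0.727 -0.317] [ 0.787 -0.216] 0.124
purp2 [ 0.604 -0.483] [ 0.691 -0.402] 0.123
```

```bash
cat > m.py <<'E'
import numpy as np
from scipy.spatial.transform import Rotation as Ro
from plant import ctrl
def R0(o): return Ro.from_euler("xyz",o["orientation"],degrees=True).as_matrix()
def plan(target,jaw=None,dirs=None,pr=True):
    """target TCP xyz; jaw: wanted world angle (deg, mod 180) of tool z. Prints shift in CURRENT tool axes, and roll."""
    o=ctrl.get_obs();R=R0(o);p=o["tool_pos"]
    z=R[:,2];a=np.degrees(np.arctan2(z[1],z[0]))
    print("clock",round(o["clock"],2),"tcp",p.round(4),"xaxis",R[:,0].round(3),"jaw ang",a.round(2),"open",round(o["opening"],4),"F",o["force"].round(1),"j",o["joint_pos"].round(1))
    if jaw is not None:
        dl=(jaw-a+90)%180-90; print("roll needed",round(-dl,2),"(other)",round(-dl+180*np.sign(dl),2))
    if target is not None: print("shift tool axes",(R.T@(np.array(target)-p)).round(4), "world", (np.array(target)-p).round(4))
    print("R cols: toolx",R[:,0].round(3),"tooly",R[:,1].round(3),"toolz",R[:,2].round(3))
E
python3 - <<'E'
from m import *
plan([.52,-.25,.36],0)
o=ctrl.get_obs();s=ctrl.snapshot("wrist");R=R0(o);E=s["extrinsics"]
print("cam in tool",(R.T@(E[:3,3]-o["tool_pos"])).round(4));print("look in tool",(R.T@-E[:3,2]).round(3))
E
```

```text
clock 0.15 tcp [0.2823 0.6127 0.2259] xaxis [-0.    -0.001 -1.   ] jaw ang -114.74 open 0.0875 F [-0.  -0.5 -0.5] j [ 81.8  20.6   0.6  -0.  -70.1 -16.5]
roll needed 65.26 (other) -114.74
shift tool axes [-0.1332  0.577   0.6842] world [ 0.2377 -0.8627  0.1341]
R cols: toolx [-0.    -0.001 -1.   ] tooly [ 0.908 -0.419  0.   ] toolz [-0.419 -0.908  0.001]
cam in tool [-0.1577  0.0765  0.    ]
look in tool [ 0.959 -0.284  0.   ]
```

servo_tool(motion=[{"offset":[-0.02,0.03,0.032],"roll":0,"claw":1},{"offset":[-0.02,0.04,0.042],"roll":0,"claw":1},{"offset":[-0.02,0.04,0.043],"roll":0,"claw":1},{"offset":[-0.01,0.042,0.045],"roll":0,"claw":1},{"offset":[-0.01,0.042,0.045],"roll":0,"claw":1},{"offset":[-0.01,0.042,0.045],"roll":0,"claw":1},{"offset":[-0.01,0.042,0.045],"roll":0,"claw":1},{"offset":[-0.01,0.042,0.045],"roll":0,"claw":1},{"offset":[-0.01,0.042,0.045],"roll":0,"claw":1},{"offset":[-0.01,0.042,0.045],"roll":0,"claw":1},{"offset":[0,0.042,0.045],"roll":0,"claw":1},{"offset":[0,0.042,0.045],"roll":0,"claw":1}])

```text
clock: 1.7
tool_pos: [0.5075, -0.0673, 0.3569]
orientation: [134.8, 89.9, 20.1]
force: [1.5, 1.2, 0.3]
opening: 0.0874
```

servo_tool(motion=[{"offset":[0,0.042,0.045],"roll":0,"claw":1},{"offset":[0,0.042,0.045],"roll":0,"claw":1},{"offset":[0,0.042,0.045],"roll":0,"claw":1},{"offset":[0,0.04,0.047],"roll":0,"claw":1},{"offset":[0,0,0],"roll":10,"claw":1},{"offset":[0,0,0],"roll":10,"claw":1},{"offset":[0,0,0],"roll":10,"claw":1},{"offset":[0,0,0],"roll":10,"claw":1},{"offset":[0,0,0],"roll":10,"claw":1},{"offset":[0,0,0],"roll":10,"claw":1},{"offset":[0,0,0],"roll":5,"claw":1},{"offset":[0,0,0],"roll":0,"claw":1}])

```text
clock: 3.2
tool_pos: [0.5818, -0.3, 0.3563]
orientation: [-32.0, 90.0, 148.3]
force: [0.6, 0.3, -0.4]
opening: 0.0875
```

```bash
python3 - <<'E'
from m import *
import cv2,pickle
plan([.58,-.30,.36],0)
s=ctrl.snapshot("wrist");pickle.dump(s,open("b.pkl","wb"));cv2.imwrite("pics/b.png",s["frame"])
E
```

```text
clock 3.2 tcp [ 0.5818 -0.3     0.3563] xaxis [-0.  0. -1.] jaw ang -179.7 open 0.0875 F [ 0.6  0.3 -0.4] j [-10.2  15.9  10.5  -0.  -84.7  10.5]
roll needed 0.3 (other) -179.7
shift tool axes [-0.0037 -0.      0.0018] world [-0.0018  0.      0.0037]
R cols: toolx [-0.  0. -1.] tooly [ 0.005 -1.    -0.   ] toolz [-1.    -0.005  0.   ]
```

View pics/b.png

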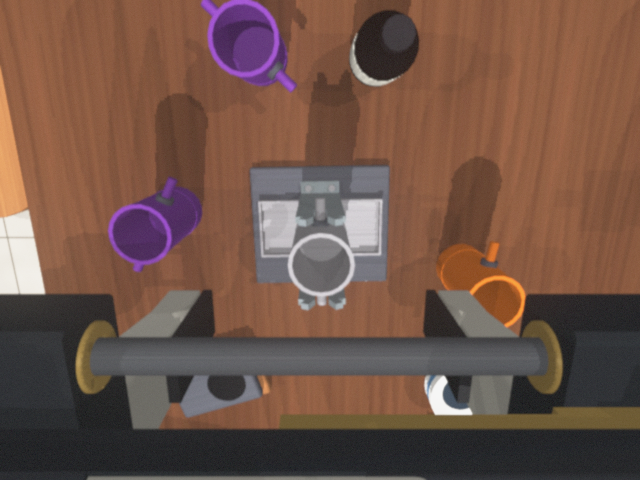

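Wrist view: the plain pail's rim is centred at (321,264) in the stand. The base spans columns 251–388 and rows 167–283, and the uprights lie along image vertical.

```bash
cat > meas.py <<'E'
from h import *
rng=np.random.default_rng(0)
def rcirc(P,r=(.026,.032),tol=.002):
    best=(0,)
    for _ in range(2000):
        c=circ(P[rng.choice(len(P),3,False)])
        if not(r[0]<c[2]<r[1]):continue
        k=np.abs(np.hypot(P[:,0]-c[0],P[:,1]-c[1])-c[2])<tol
        if k.sum()>best[0]:best=(k.sum(),k)
    return np.round(circ(P[best[1]]),4),best[0]
E
python3 - <<'E'
import pickle
from meas import *
s=pickle.load(open("b.pkl","rb"));w=cloud(s)
print("table z",np.nanmedian(w[100:160,260:320,2]))
sub=w[160:310,240:400];q=sub.reshape(-1,3)
print(np.histogram(q[:,2],np.arange(-.005,.17,.005)))
r=q[(q[:,2]>.149)&(q[:,2]<.16)];print("rim",rcirc(r[:,:2]),np.median(r[:,2]))
# base edges by image: slate mask, left/right edges
g=cv2.cvtColor(s["frame"],cv2.COLOR_BGR2HSV); f=s["frame"].astype(int)
m=((f[...,0]-f[...,2])>-5).astype(np.uint8)*255; m[:, :245]=0;m[:,395:]=0;m[:160]=0;m[290:]=0
m=cv2.morphologyEx(m,cv2.MORPH_OPEN,np.ones((3,3)))
zb=.010
L=[];Rr=[]
for v in range(180,278):
    x=np.where(m[v]>0)[0]
    if len(x): L.append(ray(s,x[0],v,zb)[:2]);Rr.append(ray(s,x[-1],v,zb)[:2])
T=[ray(s,u,np.where(m[:,u]>0)[0][0],zb)[:2] for u in range(260,380) if m[:,u].any()]
B=[ray(s,u,np.where(m[:,u]>0)[0][-1],zb)[:2] for u in list(range(262,290))+list(range(355,380))]
for n,P in zip("LRTB",(L,Rr,T,B)):
    vx,vy,x0,y0=cv2.fitLine(np.array(P,np.float32),cv2.DIST_HUBER,0,.001,.001).ravel();print(n,np.degrees(np.arctan2(vy,vx)).round(2),x0.round(4),y0.round(4))
print("plate z",np.nanmedian(w[170:180,270:300,2]))
E
```

```text
table z -0.0006146412149983793
(array([5271, 1883, 5372, 4349, 1033,   54,   33,   27,   33,   31,   30,
         22,   27,  815,   96,  109,  118,  118,  127,  135,  132,  157,
        164,  222,  476,  325,  268,  277,  312,  414,  298, 1157,   12,
          0]), array([-0.005,  0.   ,  0.005,  0.01 ,  0.015,  0.02 ,  0.025,  0.03 ,
        0.035,  0.04 ,  0.045,  0.05 ,  0.055,  0.06 ,  0.065,  0.07 ,
        0.075,  0.08 ,  0.085,  0.09 ,  0.095,  0.1  ,  0.105,  0.11 ,
        0.115,  0.12 ,  0.125,  0.13 ,  0.135,  0.14 ,  0.145,  0.15 ,
        0.155,  0.16 ,  0.165]))
rim (array([ 0.5792, -0.2482,  0.0286]), np.int64(831)) 0.15225140337154078
L -88.41 0.6622 -0.2542
R -88.81 0.496 -0.2447
T 1.49 0.5804 -0.3214
B 1.36 0.5805 -0.1754
plate z 0.009419168556702662
```

Stand centre is (0.579, −0.248) with yaw about 1.4°. The rim centre agrees within 1 mm, so the pail hangs plumb. I'll descend fore and aft of it.

servo_tool(motion=[{"offset":[0,-0.026,0.001],"roll":-1.1,"claw":1},{"offset":[0,-0.026,0.001],"roll":0,"claw":1},{"offset":[0.04,0,0],"roll":0,"claw":1},{"offset":[0.05,0,0],"roll":0,"claw":1},{"offset":[0.04,0,0],"roll":0,"claw":1},{"offset":[0.03,0,0],"roll":0,"claw":1},{"offset":[0,0,0],"roll":0,"claw":1},{"offset":[0,0,0],"roll":0,"claw":1}])

```text
clock: 4.25
tool_pos: [0.5799, -0.2484, 0.198]
orientation: [150.5, 89.9, -28.1]
force: [0.7, 0.1, 0.1]
opening: 0.0878
```

```bash
python3 - <<'E'
from m import *
plan([.579,-.248,.104],1.4)
E
```

```text
clock 4.25 tcp [ 0.5799 -0.2484  0.198 ] xaxis [ 0.001 -0.001 -1.   ] jaw ang -178.57 open 0.0878 F [0.7 0.1 0.1] j [ -5.5  17.5  -7.7   0.  -64.8   6.9]
roll needed 0.03 (other) -179.97
shift tool axes [ 0.094  -0.0005  0.001 ] world [-0.0009  0.0004 -0.094 ]
R cols: toolx [ 0.001 -0.001 -1.   ] tooly [ 0.025 -1.     0.001] toolz [-1.    -0.025 -0.001]
```

servo_tool(motion=[{"offset":[0.03,0,0.001],"roll":0,"claw":1},{"offset":[0.03,0,0],"roll":0,"claw":1},{"offset":[0.022,0,0],"roll":0,"claw":1},{"offset":[0.012,0,0],"roll":0,"claw":1},{"offset":[0,0,0],"roll":0,"claw":0.5},{"offset":[0,0,0],"roll":0,"claw":0.45},{"offset":[0,0,0],"roll":0,"claw":0.42},{"offset":[0,0,0],"roll":0,"claw":0.38},{"offset":[0,0,0],"roll":0,"claw":0},{"offset":[0,0,0],"roll":0,"claw":0},{"offset":[0,0,0],"roll":0,"claw":0}])

```text
clock: 5.62
tool_pos: [0.5793, -0.2482, 0.1034]
orientation: [165.7, 89.9, -13.0]
force: [4.0, 0.6, 4.4]
opening: 0.0599
```

```bash
python3 - <<'E'
from m import *
plan([.579,-.248,.104],1.4)
E
```

```text
clock 5.62 tcp [ 0.5793 -0.2482  0.1034] xaxis [ 0.002 -0.001 -1.   ] jaw ang -178.61 open 0.0599 F [4.  0.6 4.4] j [ -5.5  22.1 -14.3   0.  -53.5   6.8]
roll needed -0.01 (other) 179.99
shift tool axes [-0.0006 -0.0002  0.0003] world [-0.0003  0.0002  0.0006]
R cols: toolx [ 0.002 -0.001 -1.   ] tooly [ 0.024 -1.     0.001] toolz [-1.    -0.024 -0.002]
```

servo_tool(motion=[{"offset":[-0.004,0,0],"roll":0,"claw":0},{"offset":[-0.008,0,0],"roll":0,"claw":0},{"offset":[-0.012,0,0],"roll":0,"claw":0},{"offset":[-0.015,0,0],"roll":0,"claw":0},{"offset":[-0.015,0,0],"roll":0,"claw":0}])

```text
clock: 6.25
tool_pos: [0.5764, -0.248, 0.1561]
orientation: [-12.5, 89.8, 168.8]
force: [0.5, 0.6, -2.4]
opening: 0.0601
```

```bash
python3 - <<'E'
from m import *
import cv2
plan([.55,.08,.26],1.4)
s=ctrl.snapshot("side");cv2.imwrite("pics/c.png",cv2.resize(s["frame"][150:410,220:460],(720,780))[:600])
E
```

```text
clock 6.25 tcp [ 0.5764 -0.248   0.1561] xaxis [-0.004  0.001 -1.   ] jaw ang -178.67 open 0.0601 F [ 0.5  0.6 -2.4] j [ -5.5  19.2 -10.9  -0.  -60.1   6.8]
roll needed -0.07 (other) 179.93
shift tool axes [-0.1035 -0.3286  0.0192] world [-0.0264  0.328   0.1039]
R cols: toolx [-0.004  0.001 -1.   ] tooly [ 0.023 -1.    -0.001] toolz [-1.    -0.023  0.004]
```

View pics/c.png

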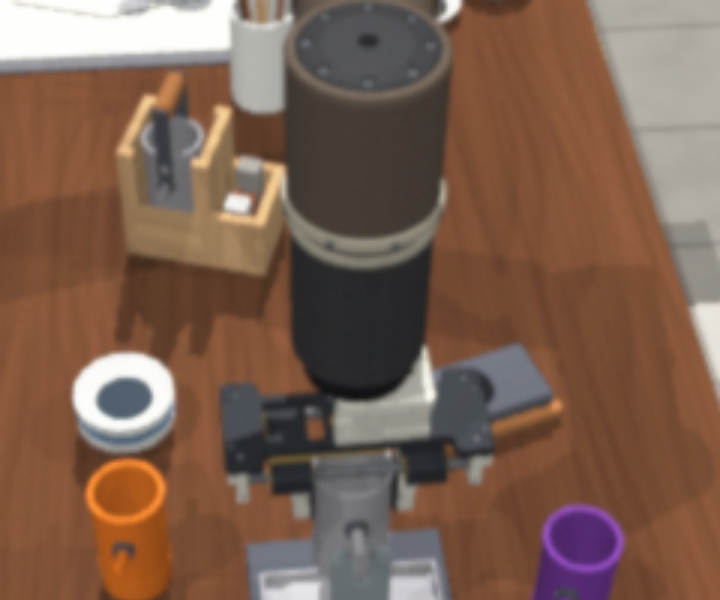

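The pail is out of the slots (TCP up 53 mm) and still held level. I'll raise it clear of the uprights and carry it to open table.

servo_tool(motion=[{"offset":[-0.025,0,0],"roll":0,"claw":0},{"offset":[-0.035,0,0],"roll":0,"claw":0},{"offset":[-0.03,0,0],"roll":0,"claw":0},{"offset":[-0.014,-0.012,0.001],"roll":0,"claw":0},{"offset":[0,-0.03,0.002],"roll":0,"claw":0},{"offset":[0,-0.045,0.003],"roll":0,"claw":0},{"offset":[0,-0.05,0.003],"roll":0,"claw":0},{"offset":[0,-0.055,0.003],"roll":0,"claw":0},{"offset":[0,-0.05,0.003],"roll":0,"claw":0},{"offset":[0,-0.045,0.002],"roll":0,"claw":0},{"offset":[0,-0.03,0.001],"roll":0,"claw":0},{"offset":[0.01,-0.011,0],"roll":0,"claw":0}])

```text
clock: 7.8
tool_pos: [0.5516, 0.0813, 0.2502]
orientation: [-69.5, 90.0, 112.0]
force: [0.3, 0.1, -3.4]
opening: 0.0597
```

servo_tool(motion=[{"offset":[0.03,0,0],"roll":0,"claw":0},{"offset":[0.04,0,0],"roll":0,"claw":0},{"offset":[0.04,0,0],"roll":0,"claw":0},{"offset":[0.03,0,0],"roll":0,"claw":0},{"offset":[0.015,0,0],"roll":0,"claw":0},{"offset":[0.007,0,0],"roll":0,"claw":0},{"offset":[0,0,0],"roll":0,"claw":0},{"offset":[0,0,0],"roll":0,"claw":0}])

```text
clock: 8.8
tool_pos: [0.553, 0.0796, 0.0896]
orientation: [-159.0, 89.9, 22.4]
force: [-0.3, 0.1, -2.9]
opening: 0.06
```

```bash
python3 - <<'E'
from m import *
import cv2
plan([.55,.08,.0704],1.4)
s=ctrl.snapshot("side");cv2.imwrite("pics/d.png",cv2.resize(s["frame"][150:350,220:460],(720,600)))
E
```

```text
clock 8.8 tcp [0.553  0.0796 0.0896] xaxis [ 0.002  0.001 -1.   ] jaw ang -178.63 open 0.06 F [-0.3  0.1 -2.9] j [ 28.3  17.  -24.3   0.  -48.5 -26.9]
roll needed -0.03 (other) 179.97
shift tool axes [ 0.0192 -0.0004  0.0031] world [-0.003   0.0004 -0.0192]
R cols: toolx [ 0.002  0.001 -1.   ] tooly [ 0.024 -1.    -0.001] toolz [-1.    -0.024 -0.002]
```

View pics/d.png

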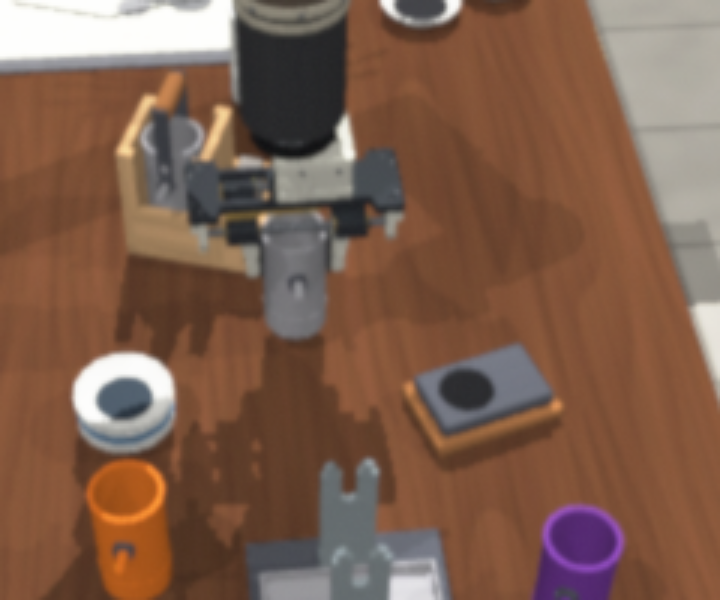

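servo_tool(motion=[{"offset":[0.008,0,0],"roll":0,"claw":0},{"offset":[0.005,0,0],"roll":0,"claw":0},{"offset":[0.003,0,0],"roll":0,"claw":0},{"offset":[0.0015,0,0],"roll":0,"claw":0},{"offset":[0.001,0,0],"roll":0,"claw":0},{"offset":[0,0,0],"roll":0,"claw":0}])

```text
clock: 9.6
tool_pos: [0.5523, 0.0793, 0.0705]
orientation: [92.5, 90.0, -86.1]
force: [-2.4, 0.2, 3.1]
opening: 0.0596
```

It's on the table (the vertical force reversed). Release, rise, and go to look over the caddy.

servo_tool(motion=[{"offset":[0,0,0],"roll":0,"claw":0.45},{"offset":[0,0,0],"roll":0,"claw":1},{"offset":[0,0,0],"roll":0,"claw":1},{"offset":[-0.02,0,0],"roll":0,"claw":1},{"offset":[-0.05,0,0],"roll":0,"claw":1},{"offset":[-0.062,0,0],"roll":0,"claw":1},{"offset":[-0.062,0,0],"roll":0,"claw":1},{"offset":[-0.04,-0.03,0.02],"roll":0,"claw":1},{"offset":[-0.02,-0.045,0.03],"roll":0,"claw":1},{"offset":[-0.006,-0.05,0.035],"roll":0,"claw":1},{"offset":[0,-0.032,0.02],"roll":8,"claw":1},{"offset":[0,0,0],"roll":10.4,"claw":1}])

```text
clock: 11.1
tool_pos: [0.4423, 0.2358, 0.3304]
orientation: [-98.0, 89.9, 64.8]
force: [0.1, 0.2, 0.8]
opening: 0.0876
```

```bash
python3 - <<'E'
from m import *
import cv2,pickle
from meas import *
plan([.443,.2335,.33],163)
s=ctrl.snapshot("wrist");pickle.dump(s,open("e.pkl","wb"));cv2.imwrite("pics/e.png",s["frame"])
t=ctrl.snapshot("top");pickle.dump(t,open("et.pkl","wb"));cv2.imwrite("pics/et.png",t["frame"])
w=cloud(s)
for rr in [(.182,.2),(.128,.145)]:
    m=(w[...,2]>rr[0])&(w[...,2]<rr[1])&(np.hypot(w[...,0]-.443,w[...,1]-.2335)<.09)
    m[290:]=False
    print(rr,m.sum(),rect(w[m][:,:2]),np.median(w[m][:,2]))
E
```

```text
clock 11.1 tcp [0.4423 0.2358 0.3304] xaxis [ 0.001  0.001 -1.   ] jaw ang 162.85 open 0.0876 F [0.1 0.2 0.8] j [ 50.5   0.8 -10.6  -0.  -78.5 -67.7]
roll needed -0.15 (other) 179.85
shift tool axes [ 0.0004  0.002  -0.0013] world [ 0.0007 -0.0023 -0.0004]
R cols: toolx [ 0.001  0.001 -1.   ] tooly [-0.295 -0.956 -0.001] toolz [-0.956  0.295 -0.   ]
(0.182, 0.2) 2100 (array([0.4411, 0.2342]), array([0.0661, 0.0194]), 73.43) 0.18652848750012851
(0.128, 0.145) 3155 (array([0.4438, 0.2339]), array([0.0925, 0.0922]), 72.47) 0.1353284703984296
```

View pics/e.png

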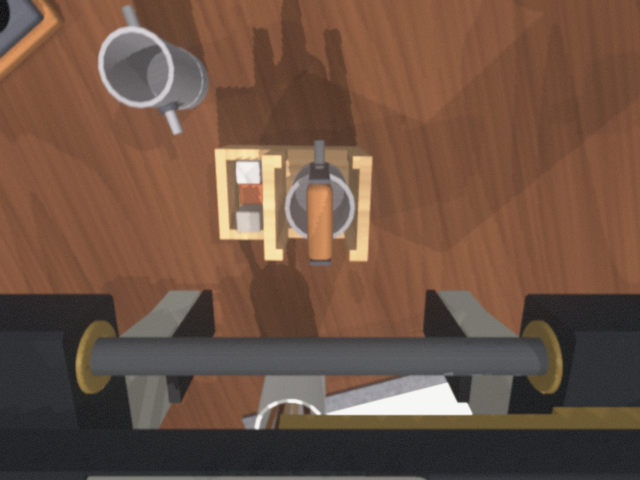

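View pics/et.png

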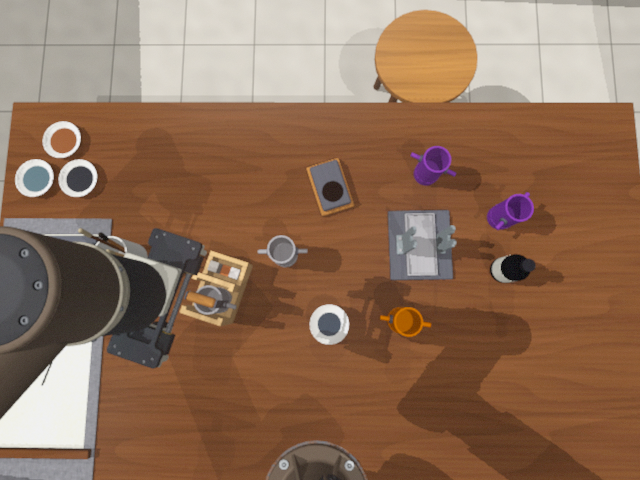

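Wrist view: the wooden grip is at (319,222), over the pail in the bay. The plain pail stands upright on the table at (150,67), and at (280,250) in the top view. Descend onto the grip.

servo_tool(motion=[{"offset":[0.04,0.002,0.001],"roll":0,"claw":1},{"offset":[0.05,0,0],"roll":0,"claw":1},{"offset":[0.04,0,0],"roll":0,"claw":0.6},{"offset":[0.025,0,0],"roll":0,"claw":0.2},{"offset":[0.0155,0,0],"roll":0,"claw":0},{"offset":[0,0,0],"roll":0,"claw":-0.3},{"offset":[0,0,0],"roll":0,"claw":-0.4}])

```text
clock: 12.08
tool_pos: [0.4428, 0.2326, 0.1606]
orientation: [-126.3, 89.9, 36.7]
force: [0.5, -0.2, 0.4]
opening: 0.0431
```

```bash
python3 - <<'E'
from m import *
plan([.4411,.2342,.159],163.2)
E
```

```text
clock 12.07 tcp [0.4428 0.2326 0.1606] xaxis [ 0.001  0.001 -1.   ] jaw ang 163.01 open 0.0431 F [ 0.5 -0.2  0.4] j [ 50.3   7.2 -26.5   0.  -56.2 -67.3]
roll needed -0.19 (other) 179.81
shift tool axes [ 0.0016 -0.0011  0.0021] world [-0.0017  0.0016 -0.0016]
R cols: toolx [ 0.001  0.001 -1.   ] tooly [-0.292 -0.956 -0.001] toolz [-0.956  0.292 -0.001]
```

servo_tool(motion=[{"offset":[0.0015,-0.001,0.002],"roll":0,"claw":-0.42},{"offset":[0,0,0],"roll":0,"claw":-0.46},{"offset":[0,0,0],"roll":0,"claw":-0.5},{"offset":[0,0,0],"roll":0,"claw":-1},{"offset":[0,0,0],"roll":0,"claw":-1},{"offset":[0,0,0],"roll":0,"claw":-1}])

```text
clock: 12.82
tool_pos: [0.4407, 0.2338, 0.1583]
orientation: [-143.0, 90.0, 20.0]
force: [0.3, -0.5, 2.5]
opening: 0.0196
```

```bash
python3 - <<'E'
from m import *
plan([.4411,.2342,.159],163.2)
E
```

```text
clock 12.82 tcp [0.4407 0.2338 0.1583] xaxis [ 0.  0. -1.] jaw ang 162.96 open 0.0196 F [ 0.3 -0.5  2.5] j [ 50.6   7.3 -26.7   0.  -56.  -67.6]
roll needed -0.24 (other) 179.76
shift tool axes [-0.0007 -0.0005 -0.0003] world [0.0004 0.0004 0.0007]
R cols: toolx [ 0.  0. -1.] tooly [-0.293 -0.956 -0.   ] toolz [-0.956  0.293 -0.   ]
```

servo_tool(motion=[{"offset":[-0.003,0,0],"roll":0,"claw":-1},{"offset":[-0.007,0,0],"roll":0,"claw":-1},{"offset":[-0.01,0,0],"roll":0,"claw":-1},{"offset":[-0.015,0,0],"roll":0,"claw":-1},{"offset":[-0.015,0,0],"roll":0,"claw":-1}])

```text
clock: 13.45
tool_pos: [0.4406, 0.2338, 0.2094]
orientation: [-121.7, 90.0, 41.3]
force: [-0.0, 0.1, -3.2]
opening: 0.0201
```

```bash
python3 - <<'E'
from m import *
import cv2
plan([.579,-.248,.34],-178.6)
s=ctrl.snapshot("side");cv2.imwrite("pics/f.png",cv2.resize(s["frame"][100:300,180:420],(720,600)))
E
```

```text
clock 13.45 tcp [0.4406 0.2338 0.2094] xaxis [ 0.  0. -1.] jaw ang 162.96 open 0.0201 F [-0.   0.1 -3.2] j [ 50.6   4.5 -22.6   0.  -62.9 -67.6]
roll needed -18.44 (other) 161.56
shift tool axes [-0.1307  0.4201 -0.2736] world [ 0.1384 -0.4818  0.1306]
R cols: toolx [ 0.  0. -1.] tooly [-0.293 -0.956 -0.   ] toolz [-0.956  0.293 -0.   ]
```

View pics/f.png

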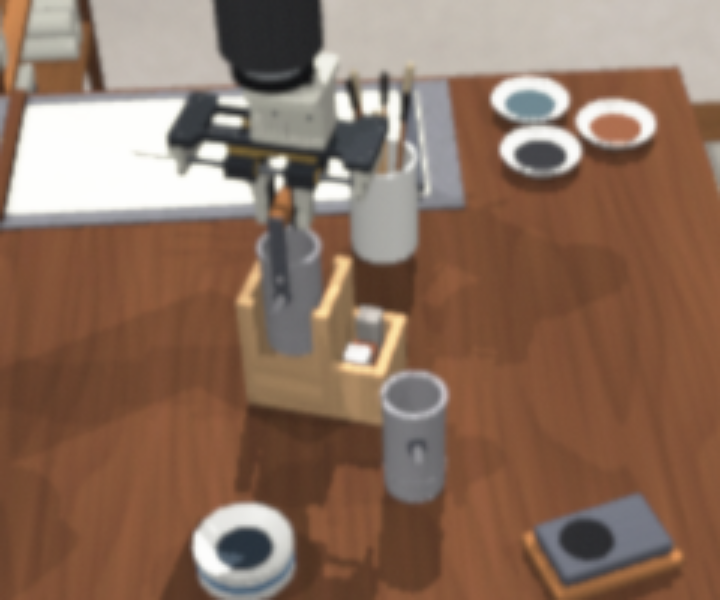

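The handled pail is coming out freely and upright. Raise it and carry it to the stand.

servo_tool(motion=[{"offset":[-0.03,0,0],"roll":0,"claw":-1},{"offset":[-0.04,0,0],"roll":0,"claw":-1},{"offset":[-0.04,0,0],"roll":0,"claw":-1},{"offset":[-0.02,0.01,-0.0065],"roll":0,"claw":-1},{"offset":[0,0.025,-0.0163],"roll":0,"claw":-1},{"offset":[0,0.038,-0.0247],"roll":0,"claw":-1},{"offset":[0,0.044,-0.0287],"roll":0,"claw":-1},{"offset":[0,0.044,-0.0287],"roll":0,"claw":-1},{"offset":[0,0.044,-0.0287],"roll":0,"claw":-1},{"offset":[0,0.044,-0.0287],"roll":0,"claw":-1},{"offset":[0,0.044,-0.0287],"roll":0,"claw":-1},{"offset":[0,0.044,-0.0287],"roll":0,"claw":-1}])

```text
clock: 15.0
tool_pos: [0.552, -0.1546, 0.3385]
orientation: [-148.8, 90.0, 14.2]
force: [0.6, 0.5, -3.0]
opening: 0.0195
```

servo_tool(motion=[{"offset":[0,0.04,-0.026],"roll":0,"claw":-1},{"offset":[0,0.028,-0.0183],"roll":0,"claw":-1},{"offset":[0,0.015,-0.0098],"roll":0,"claw":-1},{"offset":[0,0,0],"roll":-9.2,"claw":-1},{"offset":[0,0,0],"roll":-9.2,"claw":-1},{"offset":[0,0,0],"roll":0,"claw":-1},{"offset":[0,0,0],"roll":0,"claw":-1}])

```text
clock: 15.88
tool_pos: [0.5792, -0.2477, 0.3383]
orientation: [-166.4, 90.0, 14.8]
force: [0.4, -0.3, -3.4]
opening: 0.0196
```

```bash
python3 - <<'E'
from m import *
import cv2,pickle
plan([.579,-.248,.34],-178.6)
d={n:ctrl.snapshot(n) for n in ("side","top","wrist")};pickle.dump(d,open("g.pkl","wb"))
cv2.imwrite("pics/g.png",np.hstack([cv2.resize(d["side"]["frame"][180:420,240:440],(400,480)),cv2.resize(d["wrist"]["frame"],(400,300))[:300] if 0 else cv2.resize(d["wrist"]["frame"][:,:],(400,480))]))
E
```

```text
clock 15.88 tcp [ 0.5792 -0.2477  0.3383] xaxis [ 0.  0. -1.] jaw ang -178.81 open 0.0196 F [ 0.4 -0.3 -3.4] j [ -5.4  13.6   5.2  -0.  -81.6   6.6]
roll needed -0.21 (other) 179.79
shift tool axes [-0.0017  0.0003  0.0002] world [-0.0002 -0.0003  0.0017]
R cols: toolx [ 0.  0. -1.] tooly [ 0.021 -1.    -0.   ] toolz [-1.    -0.021 -0.   ]
```

View pics/g.png

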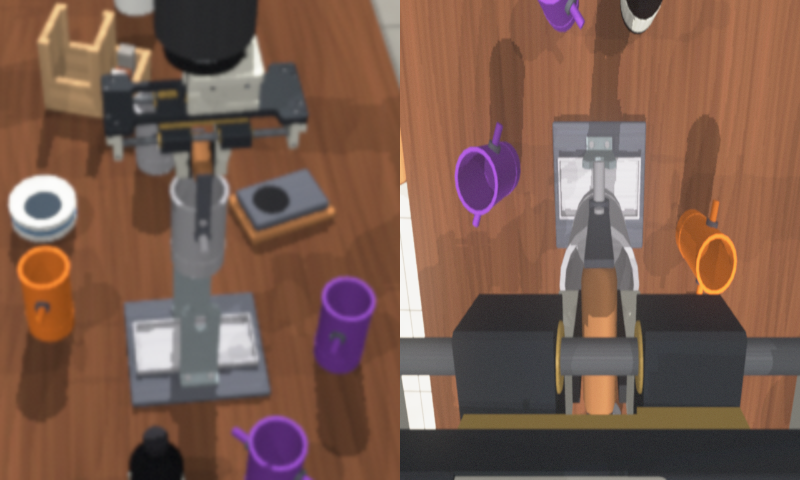

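Side/wrist view: the pail hangs upright from the fingers above the stand, with its near pin over the slotted upright (wrist column about 318). I'll check pin-to-slot alignment before lowering.

```bash
python3 - <<'E'
import pickle
from meas import *
s=pickle.load(open("g.pkl","rb"))["wrist"];w=cloud(s)
cv2.imwrite("pics/g2.png",cv2.resize(s["frame"][110:300,230:410],(720,760))[:600])
f=s["frame"].astype(int);m=((f[...,0]-f[...,2])>-5).astype(np.uint8)*255; m[:, :235]=0;m[:,405:]=0;m[:110]=0;m[255:]=0
m=cv2.morphologyEx(m,cv2.MORPH_OPEN,np.ones((3,3)))
L=[];R=[]
for v in range(130,240):
    x=np.where(m[v]>0)[0]
    if len(x): L.append(ray(s,x[0],v,.010)[:2]);R.append(ray(s,x[-1],v,.010)[:2])
for P in (L,R):
    vx,vy,x0,y0=cv2.fitLine(np.array(P,np.float32),cv2.DIST_HUBER,0,.001,.001).ravel();print(np.degrees(np.arctan2(vy,vx)).round(2),(x0+(-.248-y0)*vx/vy).round(4))
# pail rim: expected z of rim = TCP-.1503+.12
zr=.3383-.1503+.12
q=w[150:300,260:380].reshape(-1,3)
r=q[(q[:,2]>zr-.006)&(q[:,2]<zr+.008)];print(len(r),r.mean(0));
try: print("rim",rcirc(r[:,:2],(.025,.033)))
except Exception as e: print(e)
p=q[(q[:,2]>.255)&(q[:,2]<.285)&(q[:,1]<-.28)];print("pin pts",len(p),p.mean(0),p.min(0),p.max(0))
for yy in (-.302,-.297,-.292,-.287):
    a=p[np.abs(p[:,1]-yy)<.003]; 
    if len(a):print(yy,(a[:,0].min()+a[:,0].max())/2,np.ptp(a[:,0]),a[:,2].max())
u=q[(q[:,2]>.14)&(q[:,2]<.165)];print("upright top",len(u),rect(u[:,:2]))
E
```

```text
-88.52 0.662
-88.6 0.4962
1541 [ 0.5783398  -0.26576671  0.30752673]
rim (array([ 0.5788, -0.2486,  0.0278]), np.int64(1204))
pin pts 938 [ 0.58027103 -0.29024511  0.27352211] [ 0.57119026 -0.30306914  0.26222319] [ 0.58889959 -0.28000391  0.28428975]
-0.302 0.5807345986597661 0.00921374428424715 0.2762089537519928
-0.297 0.5806493763583706 0.009286923745971176 0.27567734455858617
-0.292 0.5805220356355202 0.009323443604181803 0.2757191601516641
-0.287 0.5804116214928616 0.009389862197336063 0.2757191601516641
upright top 314 (array([ 0.5804, -0.2887]), array([0.0455, 0.0062]), 1.37)
```

View pics/g2.png

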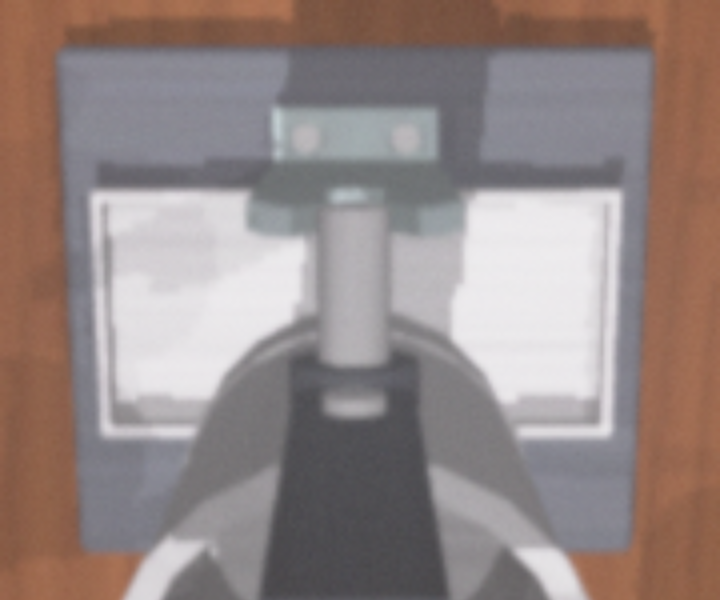

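Pin x is 0.5805 and the slot centre is 0.5804, so they line up. Lowering.

servo_tool(motion=[{"offset":[0.015,0,0],"roll":0,"claw":-1},{"offset":[0.03,0,0],"roll":0,"claw":-1},{"offset":[0.03,0,0],"roll":0,"claw":-1},{"offset":[0.015,0,0],"roll":0,"claw":-1},{"offset":[0.006,0,0],"roll":0,"claw":-1},{"offset":[0,0,0],"roll":0,"claw":-1},{"offset":[0,0,0],"roll":0,"claw":-1}])

```text
clock: 16.9
tool_pos: [0.5798, -0.2483, 0.2432]
orientation: [161.4, 89.9, -17.3]
force: [-0.5, -1.1, -3.8]
opening: 0.0195
```

```bash
python3 - <<'E'
from m import *
plan([.579,-.248,.1833],-178.6)
E
```

```text
clock 16.9 tcp [ 0.5798 -0.2483  0.2432] xaxis [ 0.002 -0.001 -1.   ] jaw ang -178.64 open 0.0195 F [-0.5 -1.1 -3.8] j [ -5.5  15.8  -3.9   0.  -70.2   6.8]
roll needed -0.04 (other) 179.96
shift tool axes [ 0.0599 -0.0003  0.0009] world [-0.0008  0.0003 -0.0599]
R cols: toolx [ 0.002 -0.001 -1.   ] tooly [ 0.024 -1.     0.001] toolz [-1.    -0.024 -0.002]
```

servo_tool(motion=[{"offset":[0.01,0,0.0007],"roll":0,"claw":-1},{"offset":[0.01,0,0],"roll":0,"claw":-1},{"offset":[0.008,0,0],"roll":0,"claw":-1},{"offset":[0.006,0,0],"roll":0,"claw":-1},{"offset":[0,0,0],"roll":0,"claw":-1}])

```text
clock: 17.52
tool_pos: [0.5783, -0.248, 0.2074]
orientation: [-11.9, 89.9, 169.4]
force: [0.3, -0.5, -3.4]
opening: 0.0196
```

```bash
python3 - <<'E'
from m import *
plan([.579,-.248,.1833],-178.6)
E
```

```text
clock 17.52 tcp [ 0.5783 -0.248   0.2074] xaxis [-0.001  0.    -1.   ] jaw ang -178.64 open 0.0196 F [ 0.3 -0.5 -3.4] j [ -5.5  17.   -7.   -0.  -66.1   6.8]
roll needed -0.04 (other) 179.96
shift tool axes [ 0.0241  0.     -0.0007] world [ 0.0007  0.     -0.0241]
R cols: toolx [-0.001  0.    -1.   ] tooly [ 0.024 -1.    -0.   ] toolz [-1.    -0.024  0.001]
```

servo_tool(motion=[{"offset":[0.006,0,-0.0006],"roll":0,"claw":-1},{"offset":[0.006,0,0],"roll":0,"claw":-1},{"offset":[0.005,0,0],"roll":0,"claw":-1},{"offset":[0.003,0,0],"roll":0,"claw":-1},{"offset":[0,0,0],"roll":0,"claw":-1}])

```text
clock: 18.15
tool_pos: [0.5789, -0.2481, 0.1878]
orientation: [-5.5, 90.0, 175.9]
force: [0.4, 0.4, -3.1]
opening: 0.0199
```

```bash
python3 - <<'E'
from m import *
plan([.579,-.248,.1833],-178.6)
E
```

```text
clock 18.15 tcp [ 0.5789 -0.2481  0.1878] xaxis [-0.  0. -1.] jaw ang -178.64 open 0.0199 F [ 0.4  0.4 -3.1] j [ -5.5  17.9  -8.5   0.  -63.7   6.8]
roll needed -0.04 (other) 179.96
shift tool axes [ 0.0045 -0.0001 -0.0001] world [ 0.0001  0.0001 -0.0045]
R cols: toolx [-0.  0. -1.] tooly [ 0.024 -1.    -0.   ] toolz [-1.    -0.024  0.   ]
```

servo_tool(motion=[{"offset":[0.002,0,0],"roll":0,"claw":-1},{"offset":[0.0015,0,0],"roll":0,"claw":-1},{"offset":[0.001,0,0],"roll":0,"claw":-1},{"offset":[0,0,0],"roll":0,"claw":-1}])

```text
clock: 18.65
tool_pos: [0.5792, -0.2481, 0.1837]
orientation: [164.4, 90.0, -14.2]
force: [0.0, -0.6, -3.1]
opening: 0.0196
```

servo_tool(motion=[{"offset":[0.001,0,0],"roll":0,"claw":-1},{"offset":[0,0,0],"roll":0,"claw":-1}])

```text
clock: 18.9
tool_pos: [0.5793, -0.2481, 0.1832]
orientation: [158.6, 89.9, -20.1]
force: [-1.1, 0.2, 2.6]
opening: 0.02
```

It's seated. Ease the fingers open and rise.

servo_tool(motion=[{"offset":[0,0,0],"roll":0,"claw":-0.5},{"offset":[0,0,0],"roll":0,"claw":-0.4},{"offset":[0,0,0],"roll":0,"claw":-0.2},{"offset":[0,0,0],"roll":0,"claw":-0.1},{"offset":[-0.01,0,0],"roll":0,"claw":-0.1},{"offset":[-0.03,0,0],"roll":0,"claw":0.1},{"offset":[-0.05,0,0],"roll":0,"claw":0.4},{"offset":[-0.05,0,0],"roll":0,"claw":1},{"offset":[0,0,0],"roll":0,"claw":1}])

```text
clock: 20.02
tool_pos: [0.5809, -0.2489, 0.3285]
orientation: [163.0, 89.5, -15.6]
force: [-0.2, -0.2, 0.0]
opening: 0.0724
```

```bash
python3 - <<'E'
from m import *
import cv2,pickle
from meas import *
plan([.552,.079,.32],-88.6)
d={n:ctrl.snapshot(n) for n in ("side","top")};pickle.dump(d,open("i.pkl","wb"))
cv2.imwrite("pics/i.png",np.hstack([cv2.resize(d["side"]["frame"][180:420,240:440],(400,480)),cv2.resize(d["top"]["frame"][190:310,240:340],(400,480))]))
for n,(x0,y0) in [("top",(.552,.079)),("side",(.552,.079))]:
    w=cloud(d[n]);m=np.hypot(w[...,0]-x0,w[...,1]-y0)<.075;q=w[m]
    r=q[(q[:,2]>.112)&(q[:,2]<.13)]
    print(n,"plain rim",rcirc(r[:,:2]),np.median(r[:,2]))
    p=q[(q[:,2]>.075)&(q[:,2]<.093)&(np.hypot(q[:,0]-x0,q[:,1]-y0)>.037)]
    vx,vy,a,b=cv2.fitLine(p[:,:2].astype(np.float32),cv2.DIST_HUBER,0,.001,.001).ravel();print(" pins ang",np.degrees(np.arctan2(vy,vx)),len(p),p.mean(0),p.min(0),p.max(0))
    if n=="top":
        q=w[np.hypot(w[...,0]-.579,w[...,1]+.248)<.06]
        r=q[(q[:,2]>.145)&(q[:,2]<.159)];print("handled rim",rcirc(r[:,:2]));g=q[(q[:,2]>.2)&(q[:,2]<.225)];print("grip",len(g),g.mean(0) if len(g) else '')
E
```

```text
clock 20.02 tcp [ 0.5809 -0.2489  0.3285] xaxis [ 0.009 -0.002 -1.   ] jaw ang -178.63 open 0.0724 F [-0.2 -0.2  0. ] j [ -5.5  13.6   4.    0.1 -79.9   6.8]
roll needed 89.97 (other) -90.03
shift tool axes [ 0.0075 -0.3285  0.0211] world [-0.0289  0.3279 -0.0085]
R cols: toolx [ 0.009 -0.002 -1.   ] tooly [ 0.024 -1.     0.003] toolz [-1.    -0.024 -0.009]
top plain rim (array([0.5523, 0.0795, 0.0288]), np.int64(153)) 0.11854623376957524
 pins ang -88.658936 57 [0.55202896 0.09165493 0.08502409] [0.5463045  0.02423595 0.07881128] [0.55819462 0.13526168 0.0895012 ]
handled rim (array([ 0.5791, -0.2469,  0.0289]), np.int64(118))
grip 323 [ 0.57815475 -0.24279828  0.209879  ]
side plain rim (array([0.5598, 0.076 , 0.0237]), np.int64(22)) 0.12011208490276681Traceback (most recent call last):
  File "<stdin>", line 12, in <module>
cv2.error: OpenCV(4.12.0) /io/opencv/modules/imgproc/src/linefit.cpp:50: error: (-215:Assertion failed) count > 0 in function 'fitLine2D_wods'
```

View pics/i.png

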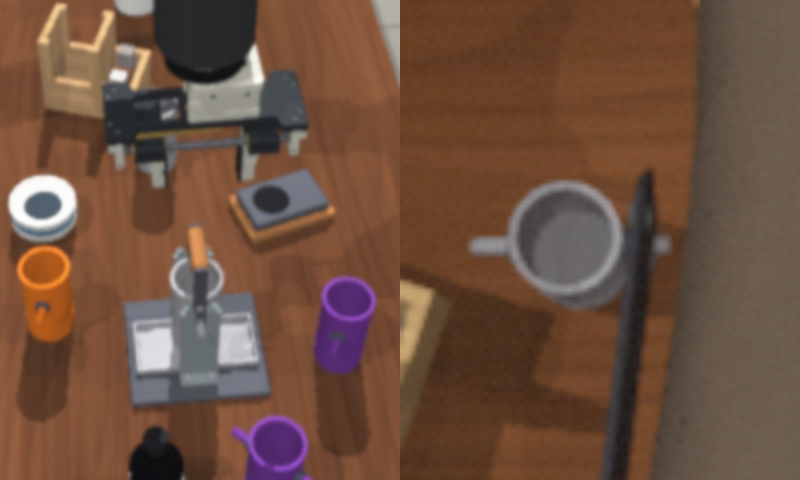

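The handled pail hangs upright in the stand (rim centre (0.579, −0.247)). The plain pail is at (0.552, 0.0795) with its pins along 91.3°. Go there with the jaws turned along the pins.

servo_tool(motion=[{"offset":[0,-0.03,0.002],"roll":0,"claw":1},{"offset":[0,-0.055,0.0035],"roll":0,"claw":1},{"offset":[0,-0.06,0.004],"roll":0,"claw":1},{"offset":[0,-0.06,0.004],"roll":0,"claw":1},{"offset":[0,-0.06,0.0035],"roll":0,"claw":1},{"offset":[0,-0.045,0.003],"roll":0,"claw":1},{"offset":[0,-0.019,0.001],"roll":-10,"claw":1},{"offset":[0,0,0],"roll":-10,"claw":1},{"offset":[0,0,0],"roll":-10,"claw":1},{"offset":[0,0,0],"roll":-10,"claw":1},{"offset":[0,0,0],"roll":-10,"claw":1},{"offset":[0,0,0],"roll":-10,"claw":1}])

```text
clock: 21.62
tool_pos: [0.5497, 0.0802, 0.3213]
orientation: [-39.6, 89.9, -157.9]
force: [-0.0, 0.1, -0.4]
opening: 0.0878
```

servo_tool(motion=[{"offset":[0.03,0,0],"roll":-10,"claw":1},{"offset":[0.05,0,0],"roll":-10,"claw":1},{"offset":[0.04,0,0],"roll":-10,"claw":1},{"offset":[0.02,0,0],"roll":0,"claw":1},{"offset":[0,0,0],"roll":0,"claw":1},{"offset":[0,0,0],"roll":0,"claw":1}])

```text
clock: 22.38
tool_pos: [0.5506, 0.0804, 0.1831]
orientation: [64.4, 90.0, -24.2]
force: [0.3, -0.2, -0.2]
opening: 0.0879
```

```bash
python3 - <<'E'
from m import *
plan([.5525,.0793,.095],-88.6)
E
```

```text
clock 22.38 tcp [0.5506 0.0804 0.1831] xaxis [ 0. -0. -1.] jaw ang -88.64 open 0.0879 F [ 0.3 -0.2 -0.2] j [ 28.5  11.3 -18.1   0.  -60.6  62.9]
roll needed -0.04 (other) 179.96
shift tool axes [0.0881 0.0018 0.0011] world [ 0.0019 -0.0011 -0.0881]
R cols: toolx [ 0. -0. -1.] tooly [1.    0.024 0.   ] toolz [ 0.024 -1.     0.   ]
```

servo_tool(motion=[{"offset":[0.03,0.0018,0.001],"roll":0,"claw":1},{"offset":[0.03,0,0],"roll":0,"claw":1},{"offset":[0.018,0,0],"roll":0,"claw":1},{"offset":[0,0,0],"roll":0,"claw":1},{"offset":[0,0,0],"roll":0,"claw":1}])

```text
clock: 23.0
tool_pos: [0.5531, 0.0798, 0.106]
orientation: [107.1, 89.9, 18.5]
force: [-1.0, 0.0, -0.2]
opening: 0.0875
```

```bash
python3 - <<'E'
from m import *
import cv2
plan([.5525,.0793,.095],-88.6)
s=ctrl.snapshot("side");cv2.imwrite("pics/k.png",cv2.resize(s["frame"][170:290,260:400],(700,600)))
E
```

```text
clock 23.0 tcp [0.5531 0.0798 0.106 ] xaxis [ 0.002  0.001 -1.   ] jaw ang -88.63 open 0.0875 F [-1.   0.  -0.2] j [ 28.3  15.9 -23.3   0.  -50.6  63.1]
roll needed -0.03 (other) 179.97
shift tool axes [ 0.011  -0.0006  0.0004] world [-0.0006 -0.0005 -0.011 ]
R cols: toolx [ 0.002  0.001 -1.   ] tooly [1.    0.024 0.002] toolz [ 0.024 -1.    -0.001]
```

View pics/k.png

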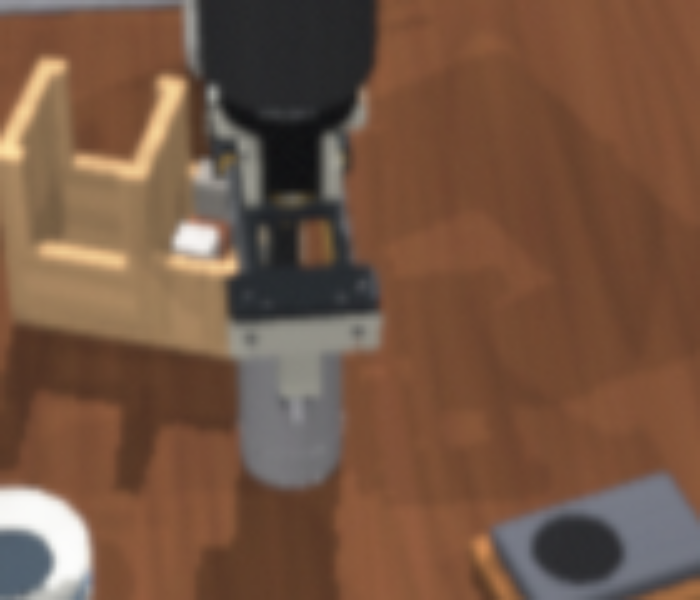

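The finger sits directly above the pin. Go down to just above the boss and close.

servo_tool(motion=[{"offset":[0.007,-0.0004,0.0003],"roll":0,"claw":1},{"offset":[0.004,0,0],"roll":0,"claw":0.6},{"offset":[0,0,0],"roll":0,"claw":0.48},{"offset":[0,0,0],"roll":0,"claw":0.43},{"offset":[0,0,0],"roll":0,"claw":0.39},{"offset":[0,0,0],"roll":0,"claw":0},{"offset":[0,0,0],"roll":0,"claw":0},{"offset":[0,0,0],"roll":0,"claw":0}])

```text
clock: 24.05
tool_pos: [0.5519, 0.0793, 0.0937]
orientation: [118.1, 90.0, 29.5]
force: [0.4, 1.4, 1.0]
opening: 0.06
```

```bash
python3 - <<'E'
from m import *
plan([.5525,.0793,.095],-88.6)
E
```

```text
clock 24.05 tcp [0.5519 0.0793 0.0937] xaxis [ 0.  0. -1.] jaw ang -88.63 open 0.06 F [0.4 1.4 1. ] j [ 28.3  16.7 -24.2  -0.  -49.1  63.1]
roll needed -0.03 (other) 179.97
shift tool axes [-0.0013  0.0006 -0.    ] world [0.0006 0.     0.0013]
R cols: toolx [ 0.  0. -1.] tooly [1.    0.024 0.   ] toolz [ 0.024 -1.    -0.   ]
```

servo_tool(motion=[{"offset":[-0.004,0,0],"roll":0,"claw":0},{"offset":[-0.015,0,0],"roll":0,"claw":0},{"offset":[-0.035,0,0],"roll":0,"claw":0},{"offset":[-0.045,0,0],"roll":0,"claw":0},{"offset":[-0.045,0,0],"roll":0,"claw":0},{"offset":[-0.035,-0.008,-0.012],"roll":0,"claw":0},{"offset":[-0.02,-0.02,-0.03],"roll":0,"claw":0},{"offset":[0,-0.026,-0.04],"roll":0,"claw":0},{"offset":[0,-0.026,-0.04],"roll":0,"claw":0},{"offset":[0,-0.018,-0.027],"roll":0,"claw":0},{"offset":[0,-0.006,-0.0085],"roll":9.2,"claw":0},{"offset":[0,0,0],"roll":9.2,"claw":0}])

```text
clock: 25.55
tool_pos: [0.4431, 0.2346, 0.2935]
orientation: [169.9, 90.0, 62.6]
force: [0.2, -0.7, -3.2]
opening: 0.0598
```

servo_tool(motion=[{"offset":[0,0,0],"roll":0,"claw":0},{"offset":[0,0,0],"roll":0,"claw":0}])

```text
clock: 25.8
tool_pos: [0.444, 0.2338, 0.293]
orientation: [164.4, 90.0, 57.6]
force: [0.1, 0.4, -2.8]
opening: 0.0601
```

```bash
python3 - <<'E'
from m import *
import cv2,pickle
from meas import *
plan([.4438,.2339,.29],-107.2)
d={n:ctrl.snapshot(n) for n in ("side","top","wrist")};pickle.dump(d,open("l.pkl","wb"))
cv2.imwrite("pics/l.png",np.hstack([cv2.resize(d["side"]["frame"][100:260,220:360],(400,457)),cv2.resize(d["wrist"]["frame"],(400,300)) if 0 else cv2.resize(d["wrist"]["frame"][:,60:580],(400,457))]))
for n in ("top","side","wrist"):
    w=cloud(d[n]);m=np.hypot(w[...,0]-.4438,w[...,1]-.2339)<.075
    if n=="wrist": m[330:]=False
    q=w[m]; a=q[(q[:,2]>.128)&(q[:,2]<.145)]
    if len(a)>10: print(n,"walls",len(a),rect(a[:,:2]))
    q=w[m]; o=ctrl.get_obs()["tool_pos"]
    zr=o[2]-.0937+.12; a=q[np.abs(q[:,2]-zr)<.006]
    if len(a)>20:
        try: print(n,"rim",len(a),rcirc(a[:,:2]))
        except Exception as e: print(n,"norim")
E
```

```text
clock 25.8 tcp [0.444  0.2338 0.293 ] xaxis [ 0.  0. -1.] jaw ang -106.86 open 0.0601 F [ 0.1  0.4 -2.8] j [ 50.2   1.7 -14.4  -0.  -73.8  22.9]
roll needed 0.34 (other) -179.66
shift tool axes [ 0.003  -0.0002 -0.    ] world [-0.0002  0.0001 -0.003 ]
R cols: toolx [ 0.  0. -1.] tooly [ 0.957 -0.29   0.   ] toolz [-0.29  -0.957 -0.   ]
top walls 231 (array([0.4456, 0.2331]), array([0.0928, 0.0885]), 72.06)
side walls 244 (array([0.4466, 0.2326]), array([0.098, 0.095]), 71.6)
side rim 72 (array([0.4468, 0.2311, 0.0285]), np.int64(34))
wrist walls 1993 (array([0.4517, 0.2316]), array([0.0922, 0.0766]), 72.64)
wrist rim 4408 (array([0.4459, 0.2331, 0.0279]), np.int64(2668))
```

View pics/l.png

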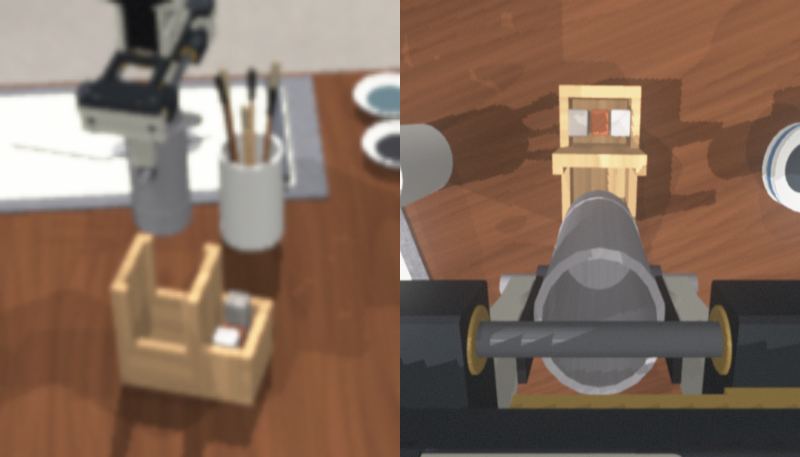

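Side view: the pail is upright above the empty bay. Wrist view: the caddy is unmoved and the pail rim is about 2 mm toward caddy +x. Check for pail tilt before inserting.

```bash
python3 - <<'E'
import pickle
from meas import *
d=pickle.load(open("l.pkl","rb"));w=cloud(d["wrist"]);
c=np.array([.4438,.2339]);ex=np.array([np.cos(np.radians(-17.2)),np.sin(np.radians(-17.2))]);ey=np.array([-ex[1],ex[0]])
w[330:]=np.nan
X=(w[...,:2]-c)@ex;Y=(w[...,:2]-c)@ey;Z=w[...,2]
for z in np.arange(.205,.32,.01):
    m=(np.abs(Y)<.006)&(np.abs(Z-z)<.004)&(X>.01); 
    if m.sum()>3: print(round(z,3),m.sum(),np.median(X[m]).round(4))
m=(Z>.312)&(Z<.326)&(np.hypot(X,Y)<.05);P=np.c_[X[m],Y[m]];print("rim extents",P.min(0),P.max(0),rcirc(P,(.027,.032),.0015))
ws=cloud(d["side"]);q=ws.reshape(-1,3);X=(q[:,:2]-c)@ex;Y=(q[:,:2]-c)@ey
for z in np.arange(.21,.31,.015):
    m=(np.abs(q[:,2]-z)<.005)&(np.hypot(X,Y)<.034)
    if m.sum()>15:print("side",round(z,3),m.sum(),X[m].min().round(4),X[m].max().round(4),((X[m].min()+X[m].max())/2).round(4))
E
```

```text
0.205 46 0.0302
0.215 55 0.0301
0.225 65 0.0307
0.235 71 0.0301
0.245 80 0.0301
0.255 98 0.0301
0.265 112 0.0301
0.275 125 0.0301
0.285 152 0.0301
0.295 181 0.0302
0.305 215 0.0302
0.315 416 0.0299
rim extents [ 0.00266205 -0.04741962] [0.03185117 0.04767534] (array([0.0011, 0.0001, 0.0292]), np.int64(2170))
side 0.21 53 -0.0245 0.0322 0.0038
side 0.225 66 -0.0219 0.0334 0.0058
side 0.24 61 -0.0246 0.0329 0.0042
side 0.255 47 -0.0225 0.0334 0.0054
side 0.27 41 -0.0264 0.0335 0.0035
side 0.285 43 -0.0217 0.0333 0.0058
side 0.3 39 -0.0197 0.0328 0.0065
```

The pail is vertical and centred over the bay to well under 1 mm. Lower it in.

servo_tool(motion=[{"offset":[0.015,0,0],"roll":0.3,"claw":0},{"offset":[0.02,0,0],"roll":0,"claw":0},{"offset":[0.012,0,0],"roll":0,"claw":0},{"offset":[0,0,0],"roll":0,"claw":0},{"offset":[0,0,0],"roll":0,"claw":0}])

```text
clock: 26.58
tool_pos: [0.4443, 0.2343, 0.246]
orientation: [128.4, 90.0, 21.1]
force: [-0.1, -0.6, -3.8]
opening: 0.0595
```

```bash
python3 - <<'E'
from m import *
plan([.4438,.2339,.1017],-107.2)
E
```

```text
clock 26.57 tcp [0.4443 0.2343 0.246 ] xaxis [ 0.001  0.    -1.   ] jaw ang -107.33 open 0.0595 F [-0.1 -0.6 -3.8] j [ 50.3   3.3 -18.9   0.  -67.7  22.4]
roll needed -0.13 (other) 179.87
shift tool axes [ 0.1443 -0.0005  0.0006] world [-0.0005 -0.0004 -0.1443]
R cols: toolx [ 0.001  0.    -1.   ] tooly [ 0.955 -0.298  0.001] toolz [-0.298 -0.955 -0.   ]
```

servo_tool(motion=[{"offset":[0.012,-0.0005,0.0005],"roll":0,"claw":0},{"offset":[0.012,0,0],"roll":0,"claw":0},{"offset":[0.012,0,0],"roll":0,"claw":0},{"offset":[0.015,0,0],"roll":0,"claw":0},{"offset":[0.015,0,0],"roll":0,"claw":0},{"offset":[0.014,0,0],"roll":0,"claw":0},{"offset":[0,0,0],"roll":0,"claw":0}])

```text
clock: 27.45
tool_pos: [0.4428, 0.2331, 0.1641]
orientation: [-26.3, 89.8, -133.7]
force: [0.2, -0.3, -3.4]
opening: 0.0596
```

```bash
python3 - <<'E'
from m import *
plan([.4438,.2339,.1017],-107.2)
import cv2
s=ctrl.snapshot("side");cv2.imwrite("pics/n.png",cv2.resize(s["frame"][130:250,220:360],(700,600)))
E
```

```text
clock 27.45 tcp [0.4428 0.2331 0.1641] xaxis [-0.002 -0.002 -1.   ] jaw ang -107.35 open 0.0596 F [ 0.2 -0.3 -3.4] j [ 50.3   7.2 -26.   -0.  -57.   22.4]
roll needed -0.15 (other) 179.85
shift tool axes [ 0.0624  0.0008 -0.0012] world [ 0.001   0.0008 -0.0624]
R cols: toolx [-0.002 -0.002 -1.   ] tooly [ 0.955 -0.298 -0.001] toolz [-0.298 -0.955  0.002]
```

View pics/n.png

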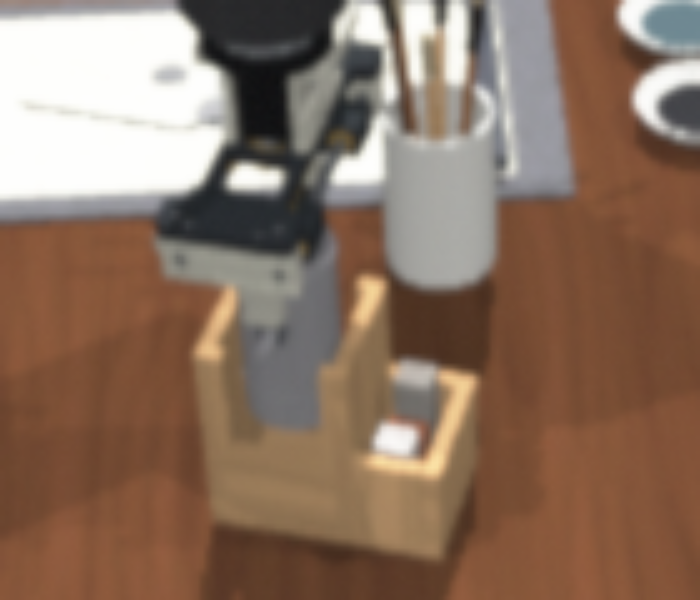

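The foot is inside the bay with the pins lined up with the cut-outs, and the gripper is clear of the brush pot. Continue.

servo_tool(motion=[{"offset":[0.012,0.0006,-0.0008],"roll":0,"claw":0},{"offset":[0.014,0,0],"roll":0,"claw":0},{"offset":[0.014,0,0],"roll":0,"claw":0},{"offset":[0.01,0,0],"roll":0,"claw":0},{"offset":[0.005,0,0],"roll":0,"claw":0},{"offset":[0,0,0],"roll":0,"claw":0}])

```text
clock: 28.25
tool_pos: [0.4442, 0.2342, 0.1103]
orientation: [-16.0, 90.0, -123.4]
force: [0.2, 0.7, -2.9]
opening: 0.0598
```

```bash
python3 - <<'E'
from m import *
plan([.4438,.2339,.1017],-107.2)
E
```

```text
clock 28.25 tcp [0.4442 0.2342 0.1103] xaxis [-0.    -0.001 -1.   ] jaw ang -107.34 open 0.0598 F [ 0.2  0.7 -2.9] j [ 50.3  10.7 -29.8   0.  -49.5  22.4]
roll needed -0.14 (other) 179.86
shift tool axes [ 0.0086 -0.0002  0.0004] world [-0.0004 -0.0003 -0.0086]
R cols: toolx [-0.    -0.001 -1.   ] tooly [ 0.955 -0.298 -0.   ] toolz [-0.298 -0.955  0.001]
```

servo_tool(motion=[{"offset":[0.004,0,0],"roll":0,"claw":0},{"offset":[0.0025,0,0],"roll":0,"claw":0},{"offset":[0.0015,0,0],"roll":0,"claw":0},{"offset":[0,0,0],"roll":0,"claw":0}])

```text
clock: 28.75
tool_pos: [0.4442, 0.2343, 0.1025]
orientation: [-9.6, 90.0, -116.9]
force: [0.6, 0.7, -2.2]
opening: 0.06
```

servo_tool(motion=[{"offset":[0.001,0,0],"roll":0,"claw":0},{"offset":[0,0,0],"roll":0,"claw":0}])

```text
clock: 29.0
tool_pos: [0.4443, 0.2344, 0.1017]
orientation: [144.4, 90.0, 37.1]
force: [-0.3, -0.5, -0.7]
opening: 0.0596
```

servo_tool(motion=[{"offset":[0.0005,0,0],"roll":0,"claw":0},{"offset":[0,0,0],"roll":0,"claw":0}])

```text
clock: 29.25
tool_pos: [0.4444, 0.2344, 0.1017]
orientation: [123.1, 90.0, 15.8]
force: [-2.1, -0.4, 4.9]
opening: 0.0597
```

The pail is on the bay floor (z force +4.9 N). Release and rise straight up.

servo_tool(motion=[{"offset":[0,0,0],"roll":0,"claw":0.42},{"offset":[0,0,0],"roll":0,"claw":0.55},{"offset":[0,0,0],"roll":0,"claw":0.75},{"offset":[0,0,0],"roll":0,"claw":0.75},{"offset":[-0.01,0,0],"roll":0,"claw":0.75},{"offset":[-0.03,0,0],"roll":0,"claw":0.75},{"offset":[-0.055,0,0],"roll":0,"claw":0.8},{"offset":[-0.06,0,0],"roll":0,"claw":1},{"offset":[-0.05,0,0],"roll":0,"claw":1},{"offset":[-0.03,0,0],"roll":0,"claw":1},{"offset":[0,0,0],"roll":0,"claw":1},{"offset":[0,0,0],"roll":0,"claw":1}])

```text
clock: 30.75
tool_pos: [0.4438, 0.2341, 0.3359]
orientation: [-97.0, 90.0, 155.7]
force: [-0.9, -0.5, -0.3]
opening: 0.0877
```

```bash
python3 - <<'E'
from m import *
import cv2,pickle
from meas import *
plan(None)
d={n:ctrl.snapshot(n) for n in ("side","top","wrist")};pickle.dump(d,open("z.pkl","wb"))
a=pickle.load(open("a.pkl","rb"))
cv2.imwrite("pics/z1.png",d["side"]["frame"]);cv2.imwrite("pics/z2.png",np.hstack([cv2.resize(d["wrist"]["frame"][100:300,220:420],(400,400)),cv2.resize(d["top"]["frame"][195:295,375:475],(400,400))]))
w=cloud(d["wrist"]);m=np.hypot(w[...,0]-.4438,w[...,1]-.2339)<.075;m[300:]=False;q=w[m]
x=q[(q[:,2]>.131)&(q[:,2]<.143)];print("walls",rect(x[:,:2]))
x=q[(q[:,2]>.122)&(q[:,2]<.13)];print("rim",rcirc(x[:,:2]),np.median(x[:,2]))
t=cloud(d["top"]);q=t[np.hypot(t[...,0]-.579,t[...,1]+.248)<.06]
r=q[(q[:,2]>.145)&(q[:,2]<.159)];print("handled rim",rcirc(r[:,:2]));g=q[(q[:,2]>.2)&(q[:,2]<.225)];print("grip",g.mean(0),rect(g[:,:2]))
E
```

```text
clock 30.75 tcp [0.4438 0.2341 0.3359] xaxis [-0.  0. -1.] jaw ang -107.35 open 0.0877 F [-0.9 -0.5 -0.3] j [ 50.3   0.8  -9.9  -0.  -79.3  22.4]
R cols: toolx [-0.  0. -1.] tooly [ 0.955 -0.298 -0.   ] toolz [-0.298 -0.955 -0.   ]
walls (array([0.4439, 0.2342]), array([0.0921, 0.0927]), 72.53)
rim (array([0.4453, 0.2349, 0.0285]), np.int64(955)) 0.12724129262588604
handled rim (array([ 0.5791, -0.2471,  0.0287]), np.int64(129))
grip [ 0.57837083 -0.24619161  0.21000146] (array([ 0.5789, -0.2474]), array([0.0201, 0.0673]), 0.33)
```

View pics/z1.png

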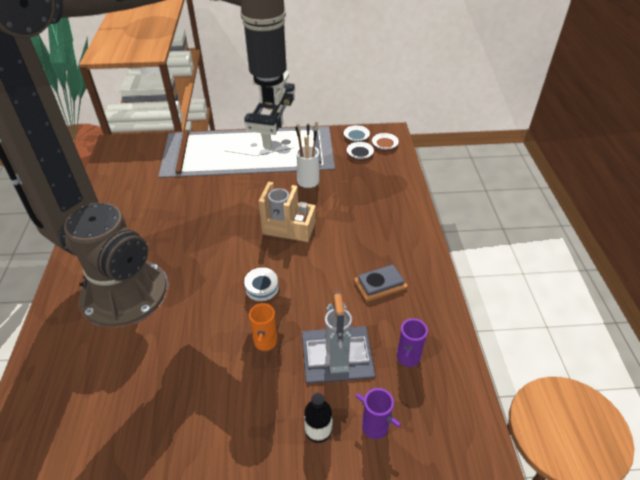

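View pics/z2.png

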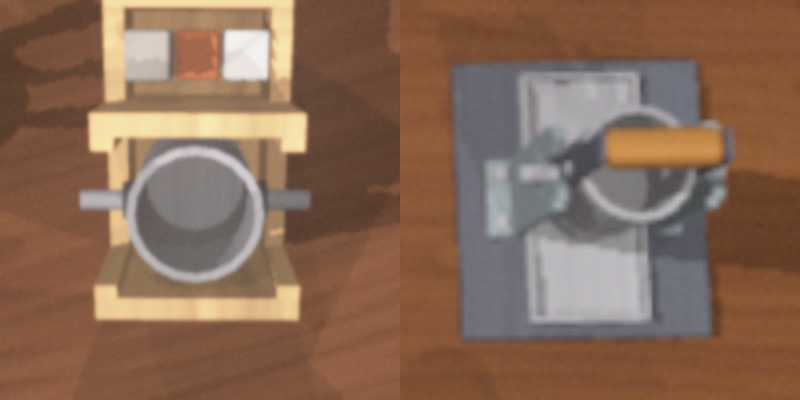

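The plain pail is right down in the bay, with its rim at 0.127–0.128 m and its pins through the cut-outs. The handled pail hangs level in the stand. Nothing else has moved and the gripper is clear, so I'm handing in.

```bash
python3 -c "
from plant import ctrl
print(ctrl.close_job())"
```

```text
the job is handed in; nothing more can be done
None
```

The changeover is finished and handed in, at about 31 s of the 72 s allowed. I lifted the plain pail straight out of the stand and stood it on open table. I then hung the handled pail by its pins in the stand, and lowered the plain pail into the emptied caddy bay, gripping it above its pins through the cut-outs.

What the last checks showed:
- **Plain pail:** its rim is at about 0.127 m, which means it is right down on the bay floor. It is within about 2 mm of the bay centre and its pins pass through both cut-outs.
- **Handled pail:** its rim and grip are both centred within about 1 mm of the stand's centre in x (about 1 mm in y), so it hangs plumb.
- **Everything else:** the caddy measured within 0.5 mm of where it started. The stand had not moved when I checked it just before hanging. It and the other items look unmoved in the final pictures. The gripper is clear.
- **Forces:** the wrist readings between moves never passed about 5 N.

One reading disagreed: just before insertion, two camera rim fits put the plain pail 2–4 mm off, but its wall measured centred and vertical. I went by the wall, and the pail went in without catching.

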